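Check two brake levers on the e-bike battery bench

TASK

With nothing gripped, press the brake lever on your left in with the backs of your fingers until it stops dead, without forcing it, keep it there for a second and let it spring back out; then do the same with the one on your right. One lever stops well short of its bar and the other goes right in to the bar: with a fingertip, push the red pointer on the white block between them all the way to the side of the lever that went in to its bar. Do not pinch a lever or the pointer, and leave the loose things on the bench where they are.

Things in the scene. Friction and masses are not known exactly. Their poses are not given: they have to be found in the camera images.
- stand_a: fixed test stand, left (y > 0) or right of the robot: grey base 130 x 120 mm, dark post and clamp, handlebar stub along the stand's y, centre line 105 mm up, black grip 32 mm thick from y -30 to +90 mm (end flange 38 mm), orange brake lever on its -x (robot) side. Origin on the table under the bar; x points from lever to bar, z up. Highest point 124 mm. Both stands look alike
- stand_b: fixed test stand, left (y > 0) or right of the robot: grey base 130 x 120 mm, dark post and clamp, handlebar stub along the stand's y, centre line 105 mm up, black grip 32 mm thick from y -30 to +90 mm (end flange 38 mm), orange brake lever on its -x (robot) side. Origin on the table under the bar; x points from lever to bar, z up. Highest point 124 mm. Both stands look alike
- pad_a (a point): place to press: point on the outer (robot-side) face of the orange lever blade, 105 mm up, 95 mm along it from the pivot. Blade 18 mm tall, 10 mm thick, straight from 68 mm before to 32 mm past this point. Axes turn with the lever: x square through the blade to the bar (press this way), y to its free end, z up. At rest parallel to the bar, 53 mm clear of the grip (stand_a)
- pad_b (a point): place to press: point on the outer (robot-side) face of the orange lever blade, 105 mm up, 95 mm along it from the pivot. Blade 18 mm tall, 10 mm thick, straight from 68 mm before to 32 mm past this point. Axes turn with the lever: x square through the blade to the bar (press this way), y to its free end, z up. At rest parallel to the bar, 53 mm clear of the grip (stand_b)
- lever_a (a joint): lever angle, rad: 0 = out, at rest; grows as pressed; vertical pivot 47 mm in x, -95 mm in y from the pad point (point's axes). Spring back: about 1 N at the pad at rest, 2 N fully in, then a dead stop. Sound lever: stops at about 0.18, some 30 mm short of the grip; worn: about 0.41, at the grip. One of the two is worn: press to find which
- lever_b (a joint): lever angle, rad: 0 = out, at rest; grows as pressed; vertical pivot 47 mm in x, -95 mm in y from the pad point (point's axes). Spring back: about 1 N at the pad at rest, 2 N fully in, then a dead stop. Sound lever: stops at about 0.18, some 30 mm short of the grip; worn: about 0.41, at the grip. One of the two is worn: press to find which
- block: fixed white block, 70 (x) x 150 (y) x 50 mm high, between the two stands, a black slot along its top; origin at the centre of its underside, y to the left as the robot looks at it, along the slot
- pointer_mid (a point): centre of the red pointer tab that slides on the block's top along the block's y; the tab is 30 (x) x 16 (y) x 30 mm high, its underside 1 mm above the block, this centre 66 mm above the table; axes as the block's
- pointer (a joint): place of the red pointer along the block's y, m: 0 = middle, +0.04 = fully to the robot's left, -0.04 = fully to its right; slides against about 1.5 N of friction and stays where it is left
- pack: glued row of ten grey battery cells lying side by side, 215 x 72 x 21 mm, loose, leave alone; origin at the centre of its underside
- cell_1: loose grey battery cell standing upright, 21 mm across, 70 mm tall, leave alone; origin at the centre of its underside
- cell_2: loose grey battery cell standing upright, 21 mm across, 70 mm tall, leave alone; origin at the centre of its underside
- tape: loose yellow tape roll lying flat, 90 mm across, 19 mm high, leave alone; origin at the centre of its underside
- driver: loose yellow-handled screwdriver lying down, under 30 mm high, leave alone
- spray: loose blue spray can, 52 mm across, 150 mm tall, leave alone; origin at the centre of its underside
- cup: loose green metal cup, 70 mm across, 80 mm tall, leave alone; origin at the centre of its underside
Mind the look-alikes: they are no part of the job. What is shaped like the block but purple or turquoise is not meant.

How it is judged:
On the way, in this order (a step that is already met when the one before it is completed fails the run):
1. the left lever is pressed in to its dead stop with the fingers and kept there for half a second (((world y of stand_a above 0 m and (value of joint lever_a above 0.155 rad and contact force between the fingers and stand_a above 0.5 N)) or (world y of stand_b above 0 m and (value of joint lever_b above 0.385 rad and contact force between the fingers and stand_b above 0.5 N)))), for 0.5 s.
2. the left lever has sprung back out (((world y of stand_a above 0 m and value of joint lever_a below 0.04 rad) or (world y of stand_b above 0 m and value of joint lever_b below 0.04 rad))), for 0.1 s.
3. the right lever is pressed in to its dead stop with the fingers and kept there for half a second (((world y of stand_a above 0 m and (value of joint lever_b above 0.385 rad and contact force between the fingers and stand_b above 0.5 N)) or (world y of stand_b above 0 m and (value of joint lever_a above 0.155 rad and contact force between the fingers and stand_a above 0.5 N)))), for 0.5 s.
4. the right lever has sprung back out (((world y of stand_a above 0 m and value of joint lever_b below 0.04 rad) or (world y of stand_b above 0 m and value of joint lever_a below 0.04 rad))), for 0.1 s.
5. the red pointer is pushed fully to the side of the lever that reached its bar (((world y of stand_b above 0 m and value of joint pointer above 0.034 m) or (world y of stand_a above 0 m and value of joint pointer below -0.034 m))), for 0.1 s.
At the end, for the whole second after the job is handed in: The red pointer stands within 6 mm of the end of its slide on the side of the lever that reached its bar, and both levers are back out (within 0.04 rad of rest) (((world y of stand_b above 0 m and value of joint pointer above 0.034 m) or (world y of stand_a above 0 m and value of joint pointer below -0.034 m)) and value of joint each of lever_a, lever_b below 0.04 rad); the robot touches nothing.
It fails at once if a lever or stand is forced (more than 45 N from the fingers) (contact force between the fingers and stand_a above 45 N or contact force between the fingers and stand_b above 45 N).
It fails at once if a lever is taken between the fingers ((contact force between the fingers and stand_a above 0.5 N and x of the grasp point in the frame of pad_a between 0 and 0.03 m and y of the grasp point in the frame of pad_a between -0.06 and 0.05 m and z of the grasp point in the frame of pad_a between -0.018 and 0.018 m) or (contact force between the fingers and stand_b above 0.5 N and x of the grasp point in the frame of pad_b between 0 and 0.03 m and y of the grasp point in the frame of pad_b between -0.06 and 0.05 m and z of the grasp point in the frame of pad_b between -0.018 and 0.018 m)).
It fails at once if the pointer is taken between the fingers (contact force between the fingers and block above 0.5 N and distance between the grasp point and pointer_mid below 0.01 m).
It fails at once if a loose thing on the bench is moved by more than 30 mm, or lifted (distance of any of pack, cell_1, cell_2, tape, driver, spray, cup from where it was at the start of the episode above 0.03 m).
It also fails if it takes over 72 s, if anything falls off the work surface, if the arm or the gripper's body presses on something with over 40 N, if the wrist force passes 120 N, or if a joint passes its speed limit or range.

ROBOT

A 6-joint arm with a two-finger parallel gripper is mounted at the origin on the work surface. World frame = base frame: x ahead of the robot, y to its left, z up, the work surface at z = 0. Lengths are in m, angles in rad, forces in N, time in s.
With the tool pointing down it reaches from about 0.275 to 0.725 m from the base axis. Payload 15.9 kg.
Tool frame: the origin (TCP) lies at the very end of the fingers, on their centre line; the grasp point (between the pads) lies 19 mm behind it; z points along the fingers, y is the line along which they close (so a half turn about z gives the same grasp; the last joint's range is limited). The gripper opens to 85 mm and grips with 20 to 120 N. Pads are 22 mm wide; open, the fingers measure 114 mm over their backs; the gripper's body (76 mm by 85 mm) begins 54 mm behind the grasp point. The pads swing forward as they close: fully open they stand 13 mm farther back than shut.
Start: joints at [1.142, 0.213, -0.034, 1.323, 0, 1.571], TCP at [0.208, 0.455, 0.231] pointing down, gripper open.
Joint ranges: [-2.98, 2.98], [-0.74, 1.72], [-1.14, 1.35], [-2.1, 2.04], [-1.57, 1.44], [-3.14, 3.14]. Speed limits (rad/s): [1.89, 1.89, 2.39, 2.57, 3.14, 3.14].

INTERFACE

Orientations are given as a unit quaternion [x, y, z, w].
In Python, from workcell import robot gives the robot as it stands.
- The arm moves only by the tool play_rows, never from a script. Its argument "series" is one flat list of numbers, 7 for each row, row after row: the shift along the tool's x, y, z in mm, then the turn, a rotation vector about the tool's x, y, z in rad, then the closure in counts, from 0 (fully open) to 255 (shut). A call has 1 to 8 rows; each row shifts and turns the commanded pose from where the row before left it, along the tool's axes as they then stand; what a row does not reach is not made up. A row lasts 1/8 s, in which the tool goes at most 62.5 mm and 10.7 degrees, less where a joint would pass 70% of its speed; a pose out of reach is approached as far as the arm can. A call is refused whole if a number of a shift passes 62.5 or a number of a turn 0.188, either way. A call with a gripper value outside its range is refused whole. The fingers move at their own pace and stop on an object; "grip_force" is the grip in N (left out, the last holds). Time passes only in rows, so rows that do not move let the fingers close. It gives the time, the measured TCP pose, the force, the opening and the grip force at its end, in the units of the state.
- robot.read_state(): the state, without advancing time (a new reading comes with each control period).
- robot.read_camera(name): name is "scene" or "side" or "wrist"; returns the picture (480x640x3 uint8, red, green, blue); there is no depth.
- robot.camera_info(name): a dict with "camera_matrix" (3x3 intrinsics, pixels), "xyz" and "rotation" of the camera in the world; the wrist camera has in their place "mount" (4x4, takes a point from camera to tool coordinates, whose origin is the TCP and whose axes are the flange's). Camera axes: x right, y down, z forward; pixel columns grow to the right and rows downward; lengths in m; the calibration is good to about 2 mm. A picture is of the moment at which its call begins: read the wrist's pose just before it. camera_info takes no time and is no camera call.
- robot.hand_in(): hands the job in; it is judged then, once.
The state is a dict: "t": time; "joints": joint angles; "qvel": joint speeds; "effort": joint torques, N m; "eef_pos": TCP position; "eef_rot": TCP orientation; "force": force on the tool from outside, world axes, zero at the start; "wrist_torque": the same for the moment, N m; "width": finger opening in m; "grasp_force": force on a finger pad.
Only numpy, scipy, OpenCV 4.12 (cv2) and the standard library are available. Lean on these libraries where they do the work, as an engineer would, in place of code of your own. Each camera call takes 0.05 s, during which the arm holds its last target. There are 200 camera calls.

## Working session

There is one attempt and no reset: what is moved stays moved. The work goes in short steps, Python scripts to look and compute and a tool call to move; the robot and the scene stay as the last step left them, time stands still between calls to the robot, and variables do not carry over. Pictures are saved under pics/ and viewed, at most 10 in all, crops included, and the job is handed in when it is done.

Besides the shell and the picture viewer there is one more tool, called after "Call:" as name(argument=value, ...) on one line, values as JSON. play_rows: Moves the arm, as the interface text tells. Its arguments: {"type":"object","properties":{"series":{"type":"array"},"grip_force":{"type":"number"}},"required":["series"]}

```bash
mkdir -p pics; python3 - <<'E'
from workcell import robot
import cv2,json
s=robot.read_state();print(s)
for n in ["scene","side","wrist"]:
    cv2.imwrite(f"pics/{n}0.png",robot.read_camera(n)[:,:,::-1]);i=robot.camera_info(n);print(n,i)
E
```

```text
{'t': 0.0, 'joints': array([ 1.14199651e+00,  2.13378381e-01, -3.50737529e-02,  1.32351771e+00,
        7.62769986e-06,  1.57077497e+00]), 'qvel': array([ 2.09512684e-03,  3.04438760e-04,  1.22670371e-04, -1.14661539e-03,
       -5.98709913e-06, -9.98860998e-04]), 'effort': array([-1.50169282e-03, -6.86162567e+01,  4.87119234e+01,  1.73177489e-02,
        2.90854987e-04, -2.70914154e-05]), 'eef_pos': array([0.20773916, 0.45440901, 0.23079925]), 'eef_rot': array([ 2.12750645e-01,  9.77106350e-01, -5.72510618e-04, -1.28571861e-04]), 'force': array([ 0.12599853, -0.31525032,  0.01189714]), 'wrist_torque': array([-0.02150173,  0.02020915, -0.02613061]), 'grasp_force': 0.0, 'width': 0.08533272583201824}
scene {'camera_matrix': array([[520.13555155,   0.        , 318.14985712],
       [  0.        , 520.13555155, 248.82809232],
       [  0.        ,   0.        ,   1.        ]]), 'xyz': array([ 1.36608037, -0.2476691 ,  0.95766681]), 'rotation': array([ 0.73836241,  0.55580815, -0.22437167, -0.3091207 ])}
side {'camera_matrix': array([[555.77313457,   0.        , 314.36650712],
       [  0.        , 555.77313457, 233.83427937],
       [  0.        ,   0.        ,   1.        ]]), 'xyz': array([0.27978305, 1.15385182, 1.21300863]), 'rotation': array([-0.09910132,  0.91370718, -0.39102208,  0.04919199])}
wrist {'camera_matrix': array([[370.85667041,   0.        , 321.41250624],
       [  0.        , 370.85667041, 242.19163872],
       [  0.        ,   0.        ,   1.        ]]), 'mount': array([[-3.76636508e-05, -9.51257212e-01, -3.08398632e-01,
         7.79860952e-02],
       [ 9.99999802e-01, -2.29708463e-04,  5.86410478e-04,
        -3.99576562e-04],
       [-6.28668972e-04, -3.08398548e-01,  9.51257032e-01,
        -1.42717794e-01],
       [ 0.00000000e+00,  0.00000000e+00,  0.00000000e+00,
         1.00000000e+00]])}
```

View pics/scene0.png

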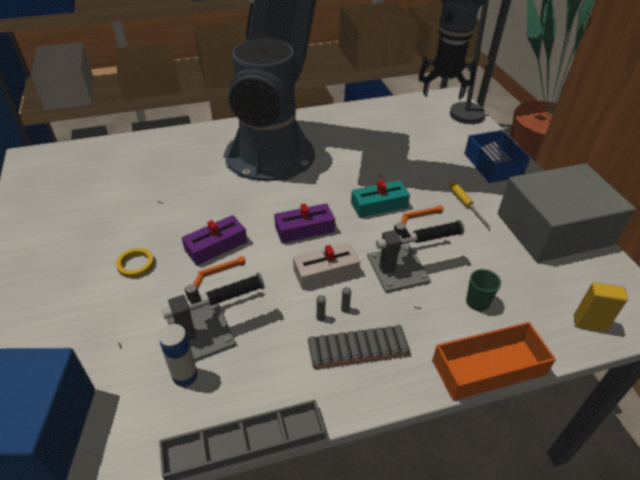

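View pics/side0.png

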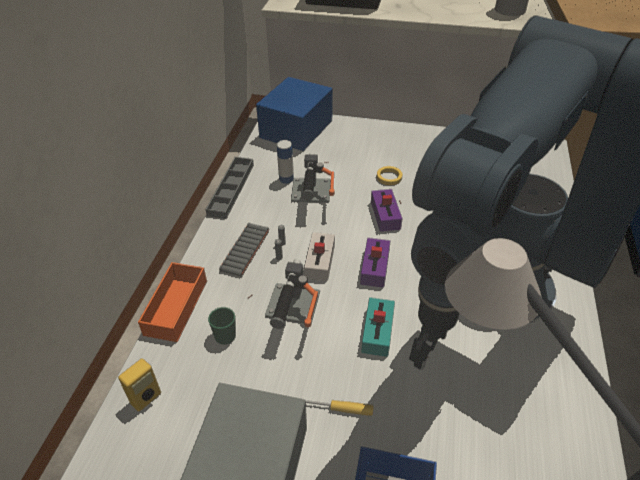

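The scene view shows the left stand (base about (398,268), lever (404,220) to (440,210)), the right stand (base about (203,330), lever (197,274) to (242,261)) and the white block at about (327,264). The side view agrees. I'll enlarge the stands to get keypoints.

```bash
python3 - <<'E'
import cv2
a=cv2.imread("pics/scene0.png");b=cv2.imread("pics/side0.png")
x=cv2.resize(a[175:365,150:480],(800,460),interpolation=cv2.INTER_CUBIC)
cv2.imwrite("pics/c1.png",x)
cv2.imwrite("pics/c2.png",cv2.resize(b[145:345,250:400],(450,600),interpolation=cv2.INTER_CUBIC))
E
```

```text
(no output)
```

View pics/c1.png

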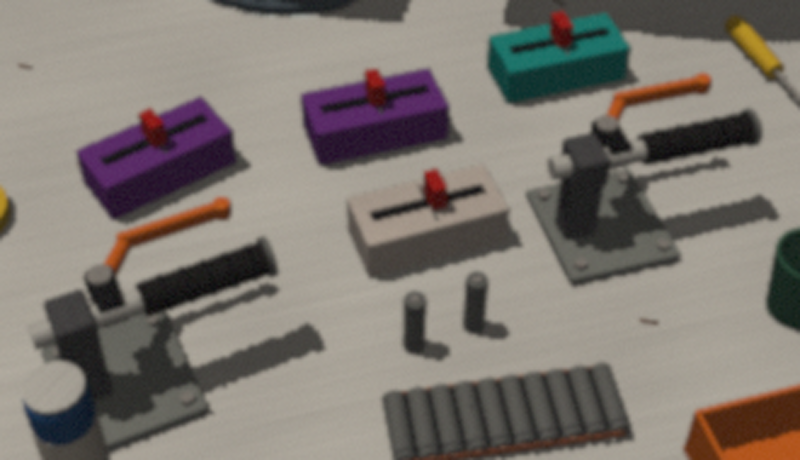

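View pics/c2.png

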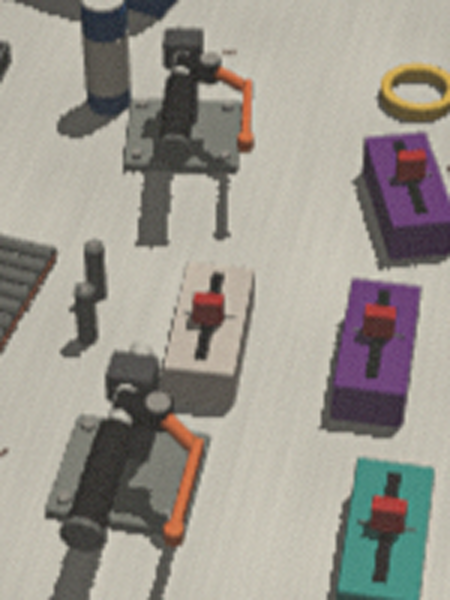

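c1 shows the left lever elbow at (617,102) and end at (703,82), and the right lever elbow at (123,240) and end at (222,207). c2 shows the same points, left at (200,443) and (175,532), right at (248,87) and (246,142). I'll triangulate these and the pointer.

```bash
cat > h.py <<'E'
import numpy as np,cv2
from workcell import robot
from scipy.spatial.transform import Rotation as R
def P(n):
    i=robot.camera_info(n);M=R.from_quat(i["rotation"]).as_matrix().T
    return i["camera_matrix"]@np.c_[M,-M@i["xyz"]]
def tri(a,b):
    h=cv2.triangulatePoints(P("scene"),P("side"),np.array(a,float).reshape(2,1),np.array(b,float).reshape(2,1));return (h[:3]/h[3]).ravel()
def onz(n,u,z):
    p=P(n);A=p[:,[0,1,3]].copy();A[:,2]+=p[:,2]*z;w=np.linalg.solve(A,[*u,1]);return w[:2]/w[2]
E
python3 - <<'E'
from h import *
c1=lambda x,y:(150+x/2.424,175+y/2.421)
c2=lambda x,y:(250+x/3,145+y/3)
for n,a,b,z in [("Lelb",(617,102),(200,443),.105),("Lend",(703,82),(175,532),.105),("Relb",(123,240),(248,87),.105),("Rend",(222,207),(246,142),.105),("ptr",(435,188),(208,308),.066)]:
    print(n,tri(c1(*a),c2(*b)).round(4),onz("scene",c1(*a),z).round(4),onz("side",c2(*b),z).round(4))
for c in [(349,203),(372,275),(507,207),(489,166)]:
    print("blk",onz("scene",c1(*c),.05 if c!=(372,275) else 0).round(4))
for n,c,z in [("spray",(55,380),.15),("cell",(415,300),.07),("cell",(476,280),.07),("cup",(0,0),0)]:
    print(n,onz("scene",c1(*c),z).round(4))
print("cup",onz("scene",(484,278),.08))
for i,c in enumerate([(530,193),(575,281),(679,258)]):print("baseL",onz("scene",c1(*c),.005).round(4))
E
```

```text
Lelb [0.4973 0.2381 0.1025] [0.5049 0.2385] [0.4942 0.2364]
Lend [0.4957 0.3364 0.1043] [0.4999 0.3371] [0.4936 0.3344]
Relb [ 0.5541 -0.2701  0.1014] [ 0.5592 -0.2692] [ 0.5526 -0.2672]
Rend [ 0.5376 -0.1761  0.1021] [ 0.5425 -0.1754] [ 0.5362 -0.1746]
ptr [0.5326 0.0353 0.0643] [0.5361 0.0356] [0.5313 0.0352]
blk [ 0.5181 -0.0481]
blk [ 0.5739 -0.04  ]
blk [0.5659 0.1018]
blk [0.5058 0.1035]
spray [ 0.7346 -0.3376]
cell [ 0.6711 -0.0254]
cell [0.6636 0.0354]
cup [ 0.016  -0.3666]
cup [0.72075049 0.344972  ]
baseL [0.5135 0.1495]
baseL [0.64   0.1501]
baseL [0.6402 0.2624]
```

Call:
play_rows(series=[0,0,0,0,0,0.187,255,0,0,0,0,0,0.187,255,0,0,0,0,0,0.187,255,0,0,0,0,0,0.187,255,0,0,0,0,0,0.187,255,0,0,0,0,0,0.187,255,0,0,0,0,0,0.01,255], grip_force=20)

```text
t: 1.02
eef_pos: [0.2078, 0.4546, 0.2311]
eef_rot: [0.703, 0.711, -0.0, 0.0]
force: [0.5, -0.3, 0.4]
width: 0.0001
grasp_force: 0.0
```

```bash
python3 - <<'E'
from h import *
s=robot.read_state();print(s["eef_pos"],R.from_quat(s["eef_rot"]).as_matrix().round(3),s["width"])
c1=lambda x,y:(150+x/2.424,175+y/2.421)
for c in [(490,45),(504,65),(627,47),(614,15)]: print("tq",onz("scene",c1(*c),.05).round(3))
for c in [(305,100),(317,125),(447,103),(431,70)]: print("pu",onz("scene",c1(*c),.05).round(3))
for c in [(79,155),(95,188),(233,140),(203,99)]: print("pu2",onz("scene",c1(*c),.05).round(3))
E
```

```text
[0.20782284 0.4546273  0.23113754] [[-0.011  1.    -0.   ]
 [ 1.     0.011 -0.   ]
 [-0.    -0.    -1.   ]] 0.00011184045370480524
tq [0.32  0.169]
tq [0.358 0.172]
tq [0.365 0.318]
tq [0.306 0.327]
pu [ 0.355 -0.055]
pu [ 0.398 -0.052]
pu [0.401 0.091]
pu [0.344 0.091]
pu2 [ 0.376 -0.299]
pu2 [ 0.429 -0.288]
pu2 [ 0.397 -0.142]
pu2 [ 0.324 -0.161]
```

Call:
play_rows(series=[-30,48,0,0,0,0,255,-30,48,0,0,0,0,255,-30,48,0,0,0,0,255,-30,48,0,0,0,0,255,-27,48,0,0,0,0,255,0,0,0,0,0,0,255,0,0,0,0,0,0,255])

```text
t: 1.9
eef_pos: [0.4491, 0.3101, 0.2311]
eef_rot: [0.703, 0.711, -0.0, -0.0]
force: [0.5, 1.0, 1.5]
width: -0.0001
grasp_force: 0.0
```

```bash
python3 - <<'E'
from h import *
s=robot.read_state();print(s["eef_pos"])
cv2.imwrite("pics/w1.png",robot.read_camera("wrist")[:,:,::-1])
E
```

```text
[0.44911888 0.31007166 0.23109628]
```

View pics/w1.png

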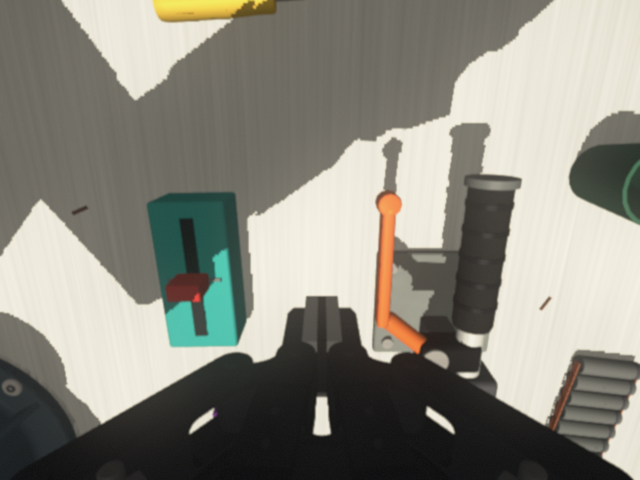

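The wrist view shows the left lever elbow at (384,322) and knob at (389,203), so the blade centre is at x≈0.498, which agrees with triangulation. I'll descend in front of it and then advance.

Call:
play_rows(series=[0,0,48,0,0,0,255,0,0,48,0,0,0,255,0,0,48,0,0,0,255,0,10,0,0,0,0,255,0,10,0,0,0,0,255,0,0,0,0,0,0,255,0,0,0,0,0,0,255])

```text
t: 2.82
eef_pos: [0.47, 0.3107, 0.0885]
eef_rot: [0.704, 0.711, 0.001, 0.0]
force: [-0.7, -0.2, 0.1]
width: -0.0005
grasp_force: 0.0
```

Call:
play_rows(series=[0,4,0,0,0,0,255,0,4,0,0,0,0,255,0,4,0,0,0,0,255,0,2,0,0,0,0,255,0,0,0,0,0,0,255,0,0,0,0,0,0,255])

```text
t: 3.58
eef_pos: [0.4832, 0.3104, 0.0873]
eef_rot: [0.704, 0.711, -0.0, 0.0]
force: [-0.5, 0.1, -0.1]
width: -0.0001
grasp_force: 0.5
```

Call:
play_rows(series=[0,2,0,0,0,0,255,0,2,0,0,0,0,255,0,2,0,0,0,0,255,0,1,0,0,0,0,255,0,0,0,0,0,0,255])

```text
t: 4.2
eef_pos: [0.4904, 0.3105, 0.0873]
eef_rot: [0.704, 0.711, -0.0, -0.0]
force: [-1.9, 1.2, 0.2]
width: -0.0001
grasp_force: 0.8
```

Call:
play_rows(series=[0,1,0,0,0,0,255,0,1,0,0,0,0,255,0,0,0,0,0,0,255])

```text
t: 4.58
eef_pos: [0.4924, 0.3106, 0.0873]
eef_rot: [0.704, 0.711, 0.0, -0.0]
force: [-2.1, 2.4, 0.6]
width: -0.0001
grasp_force: 1.0
```

Call:
play_rows(series=[0,1,0,0,0,0,255,0,0,0,0,0,0,255])

```text
t: 4.82
eef_pos: [0.4934, 0.3105, 0.0873]
eef_rot: [0.704, 0.711, -0.0, -0.0]
force: [-2.6, 2.4, 0.1]
width: 0.0001
grasp_force: 1.0
```

Call:
play_rows(series=[0,1,0,0,0,0,255,0,0,0,0,0,0,255])

```text
t: 5.08
eef_pos: [0.4944, 0.3106, 0.0873]
eef_rot: [0.704, 0.711, 0.0, 0.0]
force: [-2.2, 2.2, -0.6]
width: 0.0001
grasp_force: 1.1
```

Call:
play_rows(series=[0,1,0,0,0,0,255,0,0,0,0,0,0,255])

```text
t: 5.32
eef_pos: [0.4954, 0.3106, 0.0873]
eef_rot: [0.704, 0.711, 0.0, 0.0]
force: [-2.1, 1.6, 0.9]
width: 0.0
grasp_force: 1.1
```

Call:
play_rows(series=[0,1,0,0,0,0,255,0,0,0,0,0,0,255])

```text
t: 5.58
eef_pos: [0.4964, 0.3106, 0.0873]
eef_rot: [0.704, 0.711, 0.0, -0.0]
force: [-1.8, 1.2, 0.6]
width: 0.0004
grasp_force: 1.1
```

Call:
play_rows(series=[0,1,0,0,0,0,255,0,0,0,0,0,0,255])

```text
t: 5.82
eef_pos: [0.4974, 0.3106, 0.0873]
eef_rot: [0.704, 0.711, 0.0, 0.0]
force: [-2.1, 1.7, 0.2]
width: -0.0002
grasp_force: 1.2
```

Call:
play_rows(series=[0,1,0,0,0,0,255,0,0,0,0,0,0,255])

```text
t: 6.08
eef_pos: [0.4984, 0.3106, 0.0873]
eef_rot: [0.704, 0.711, 0.0, -0.0]
force: [-2.8, 1.4, 0.9]
width: -0.0001
grasp_force: 1.2
```

Call:
play_rows(series=[0,1,0,0,0,0,255,0,0,0,0,0,0,255])

```text
t: 6.32
eef_pos: [0.4994, 0.3107, 0.0873]
eef_rot: [0.704, 0.711, 0.0, 0.0]
force: [-1.0, 2.0, 0.0]
width: -0.0004
grasp_force: 1.3
```

Call:
play_rows(series=[0,1,0,0,0,0,255,0,0,0,0,0,0,255])

```text
t: 6.58
eef_pos: [0.5004, 0.3106, 0.0873]
eef_rot: [0.704, 0.711, 0.0, 0.0]
force: [-2.1, 2.4, 1.0]
width: -0.0001
grasp_force: 1.3
```

Call:
play_rows(series=[0,1,0,0,0,0,255,0,0,0,0,0,0,255])

```text
t: 6.82
eef_pos: [0.5014, 0.3106, 0.0873]
eef_rot: [0.704, 0.711, -0.0, 0.0]
force: [-1.9, 1.6, 1.1]
width: 0.0005
grasp_force: 1.3
```

Call:
play_rows(series=[0,1,0,0,0,0,255,0,0,0,0,0,0,255])

```text
t: 7.08
eef_pos: [0.5024, 0.3107, 0.0873]
eef_rot: [0.704, 0.711, 0.0, 0.0]
force: [-2.2, 2.1, -0.2]
width: 0.0002
grasp_force: 1.4
```

Call:
play_rows(series=[0,1,0,0,0,0,255,0,0,0,0,0,0,255])

```text
t: 7.32
eef_pos: [0.5034, 0.3107, 0.0873]
eef_rot: [0.704, 0.711, -0.0, -0.0]
force: [-2.0, 3.2, 0.8]
width: -0.0
grasp_force: 1.4
```

Call:
play_rows(series=[0,1,0,0,0,0,255,0,0,0,0,0,0,255])

```text
t: 7.58
eef_pos: [0.5044, 0.3107, 0.0873]
eef_rot: [0.704, 0.711, 0.0, -0.0]
force: [-2.7, 2.9, 1.0]
width: -0.0003
grasp_force: 1.5
```

Call:
play_rows(series=[0,1,0,0,0,0,255,0,1,0,0,0,0,255,0,0,0,0,0,0,255])

```text
t: 7.95
eef_pos: [0.5064, 0.3107, 0.0873]
eef_rot: [0.704, 0.711, 0.0, -0.0]
force: [-1.9, 2.5, 0.4]
width: 0.0003
grasp_force: 1.5
```

Call:
play_rows(series=[0,1,0,0,0,0,255,0,1,0,0,0,0,255,0,0,0,0,0,0,255])

```text
t: 8.32
eef_pos: [0.5084, 0.3107, 0.0873]
eef_rot: [0.704, 0.711, 0.0, 0.0]
force: [-1.9, 3.8, -0.4]
width: -0.0
grasp_force: 1.6
```

Call:
play_rows(series=[0,1,0,0,0,0,255,0,1,0,0,0,0,255,0,0,0,0,0,0,255])

```text
t: 8.7
eef_pos: [0.5104, 0.3107, 0.0873]
eef_rot: [0.704, 0.711, -0.0, 0.0]
force: [-2.1, 3.9, 0.8]
width: -0.0004
grasp_force: 1.7
```

Call:
play_rows(series=[0,1,0,0,0,0,255,0,0,0,0,0,0,255])

```text
t: 8.95
eef_pos: [0.5114, 0.3107, 0.0873]
eef_rot: [0.704, 0.711, 0.0, 0.0]
force: [-2.7, 3.6, 0.6]
width: 0.0001
grasp_force: 1.7
```

Call:
play_rows(series=[0,1,0,0,0,0,255,0,0,0,0,0,0,255])

```text
t: 9.2
eef_pos: [0.5124, 0.3108, 0.0873]
eef_rot: [0.704, 0.711, 0.0, 0.0]
force: [-2.3, 3.8, -0.4]
width: 0.0
grasp_force: 1.8
```

Call:
play_rows(series=[0,1,0,0,0,0,255,0,0,0,0,0,0,255])

```text
t: 9.45
eef_pos: [0.5134, 0.3108, 0.0873]
eef_rot: [0.704, 0.711, 0.0, 0.0]
force: [-3.3, 4.7, 0.4]
width: -0.0001
grasp_force: 1.8
```

Call:
play_rows(series=[0,1,0,0,0,0,255,0,0,0,0,0,0,255])

```text
t: 9.7
eef_pos: [0.5144, 0.3108, 0.0873]
eef_rot: [0.704, 0.711, 0.0, 0.0]
force: [-2.1, 4.6, 0.4]
width: -0.0001
grasp_force: 1.8
```

Call:
play_rows(series=[0,1,0,0,0,0,255,0,0,0,0,0,0,255])

```text
t: 9.95
eef_pos: [0.5154, 0.3108, 0.0873]
eef_rot: [0.704, 0.711, 0.0, 0.0]
force: [-3.4, 4.4, 0.2]
width: -0.0002
grasp_force: 1.9
```

Call:
play_rows(series=[0,1,0,0,0,0,255,0,0,0,0,0,0,255])

```text
t: 10.2
eef_pos: [0.5164, 0.3108, 0.0873]
eef_rot: [0.704, 0.711, 0.0, 0.0]
force: [-2.3, 3.7, -0.3]
width: 0.0002
grasp_force: 1.9
```

Call:
play_rows(series=[0,1,0,0,0,0,255,0,0,0,0,0,0,255])

```text
t: 10.45
eef_pos: [0.5173, 0.3108, 0.0873]
eef_rot: [0.704, 0.711, 0.0, -0.0]
force: [-2.9, 5.1, 0.2]
width: 0.0003
grasp_force: 2.0
```

Call:
play_rows(series=[0,1,0,0,0,0,255,0,0,0,0,0,0,255])

```text
t: 10.7
eef_pos: [0.5181, 0.3109, 0.0873]
eef_rot: [0.704, 0.711, -0.0, -0.0]
force: [-3.9, 4.4, 1.5]
width: -0.0002
grasp_force: 2.7
```

Call:
play_rows(series=[0,0.5,0,0,0,0,255,0,0,0,0,0,0,255])

```text
t: 10.95
eef_pos: [0.5184, 0.311, 0.0873]
eef_rot: [0.703, 0.711, -0.0, -0.0]
force: [-5.6, 4.8, 1.6]
width: 0.0001
grasp_force: 3.5
```

Call:
play_rows(series=[0,0.5,0,0,0,0,255,0,0,0,0,0,0,255])

```text
t: 11.2
eef_pos: [0.5187, 0.311, 0.0872]
eef_rot: [0.703, 0.711, -0.0, -0.0]
force: [-6.4, 6.1, 3.4]
width: -0.0
grasp_force: 4.3
```

Call:
play_rows(series=[0,0.5,0,0,0,0,255,0,0,0,0,0,0,255])

```text
t: 11.45
eef_pos: [0.5189, 0.311, 0.0872]
eef_rot: [0.703, 0.711, -0.001, -0.001]
force: [-8.9, 5.6, 3.9]
width: 0.0003
grasp_force: 5.1
```

Call:
play_rows(series=[0,0.5,0,0,0,0,255,0,0,0,0,0,0,255])

```text
t: 11.7
eef_pos: [0.5192, 0.311, 0.0872]
eef_rot: [0.703, 0.711, -0.001, -0.001]
force: [-9.9, 5.6, 4.1]
width: 0.0002
grasp_force: 5.9
```

The lever hit its dead stop after about 39 mm of travel, so the left one is the worn lever. I'll hold for a second, then retreat.

Call:
play_rows(series=[0,0.5,0,0,0,0,255,0,0,0,0,0,0,255,0,0,0,0,0,0,255,0,0,0,0,0,0,255,0,0,0,0,0,0,255,0,0,0,0,0,0,255,0,0,0,0,0,0,255,0,0,0,0,0,0,255])

```text
t: 12.7
eef_pos: [0.5195, 0.311, 0.0871]
eef_rot: [0.703, 0.711, -0.001, -0.001]
force: [-11.9, 6.4, 4.7]
width: -0.0002
grasp_force: 6.6
```

Call:
play_rows(series=[0,-5,0,0,0,0,255,0,-10,0,0,0,0,255,0,-10,0,0,0,0,255,0,-10,0,0,0,0,255,0,-10,0,0,0,0,255,0,-10,0,0,0,0,255,0,-10,0,0,0,0,255,0,-5,0,0,0,0,255])

```text
t: 13.7
eef_pos: [0.4502, 0.3102, 0.0874]
eef_rot: [0.703, 0.711, 0.0, 0.0]
force: [0.2, -0.0, -0.3]
width: 0.0001
grasp_force: 0.0
```

Call:
play_rows(series=[0,0,0,0,0,0,255,0,0,0,0,0,0,255])

```text
t: 13.95
eef_pos: [0.4511, 0.3102, 0.0873]
eef_rot: [0.704, 0.711, 0.0, 0.0]
force: [0.5, -0.8, 0.0]
width: 0.0001
grasp_force: 0.0
```

```bash
python3 - <<'E'
from h import *
s=robot.read_state();print(s["eef_pos"],s["grasp_force"])
a=robot.read_camera("side")[:,:,::-1];b=robot.read_camera("wrist")[:,:,::-1]
cv2.imwrite("pics/s2.png",np.hstack([cv2.resize(a[145:345,250:400],(360,480)),cv2.resize(b,(440,480))]))
E
```

```text
[0.45108429 0.31019046 0.08731859] 0.0
```

View pics/s2.png

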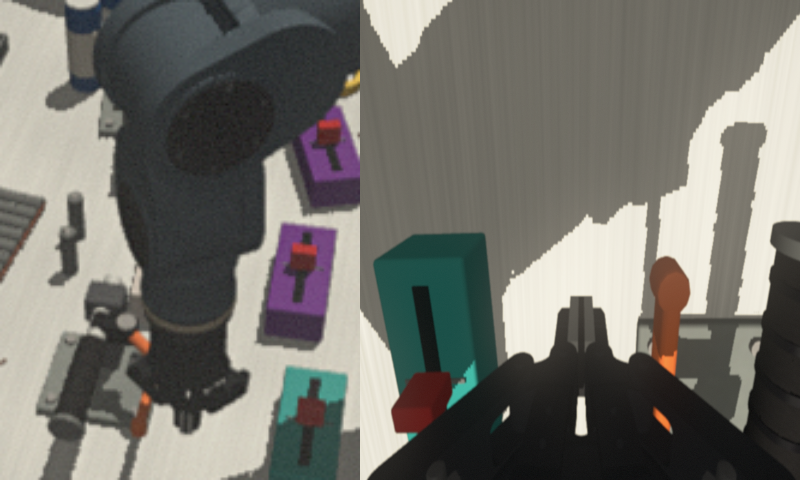

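The left lever is back out (side and wrist views: blade straight, clear of the fingers). I'll move on to the right one.

Call:
play_rows(series=[0,0,-48,0,0,0,255,0,0,-48,0,0,0,255,0,0,-48,0,0,0,255,-54,4,0,0,0,0,255,-54,4,0,0,0,0,255,-54,4,0,0,0,0,255,-54,4,0,0,0,0,255,-54,4,0,0,0,0,255])

```text
t: 15.05
eef_pos: [0.4736, 0.0386, 0.2314]
eef_rot: [0.704, 0.711, 0.0, 0.0]
force: [1.7, -0.5, -0.4]
width: 0.0
grasp_force: 0.0
```

Call:
play_rows(series=[-54,4,0,0,0,0,255,-54,4,0,0,0,0,255,-54,4,0,0,0,0,255,-54,4,0,0,0,0,255,-36,0,0,0,0,0,255,0,0,0,0,0,-0.163,255,0,0,0,0,0,0,255,0,0,0,0,0,0,255])

```text
t: 16.05
eef_pos: [0.4921, -0.2112, 0.2313]
eef_rot: [0.645, 0.765, 0.0, -0.0]
force: [-0.3, -1.0, -0.1]
width: 0.0
grasp_force: 0.0
```

```bash
python3 - <<'E'
from h import *
s=robot.read_state();print(s["eef_pos"],R.from_quat(s["eef_rot"]).as_matrix().round(3))
cv2.imwrite("pics/w2.png",robot.read_camera("wrist")[:,:,::-1])
E
```

```text
[ 0.49212125 -0.2111868   0.23130321] [[-0.169  0.986 -0.   ]
 [ 0.986  0.169  0.   ]
 [ 0.    -0.    -1.   ]]
```

View pics/w2.png

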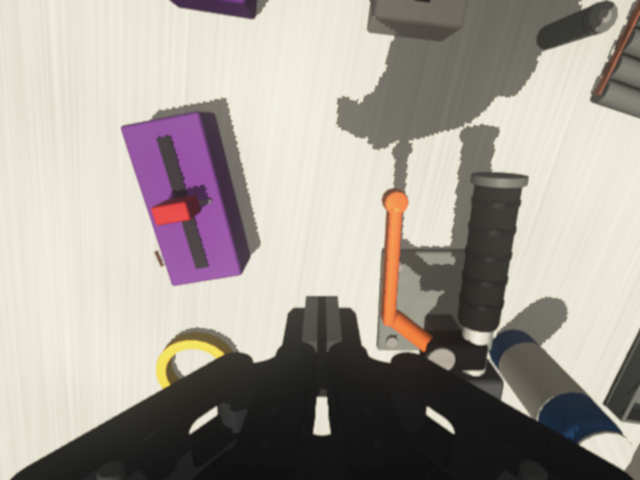

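The right lever elbow is at (391,322) and its knob at (396,201): the same view as on the left, about 5 mm farther. I'll descend and press.

Call:
play_rows(series=[0,0,48,0,0,0,255,0,0,48,0,0,0,255,0,0,48,0,0,0,255,0,10,0,0,0,0,255,0,10,0,0,0,0,255,0,5,0,0,0,0,255,0,4,0,0,0,0,255,0,0,0,0,0,0,255])

```text
t: 17.1
eef_pos: [0.5211, -0.2065, 0.0878]
eef_rot: [0.643, 0.766, 0.0, 0.0]
force: [0.8, 0.4, 0.1]
width: 0.0001
grasp_force: 0.0
```

Call:
play_rows(series=[0,2,0,0,0,0,255,0,2,0,0,0,0,255,0,2,0,0,0,0,255,0,2,0,0,0,0,255,0,2,0,0,0,0,255,0,2,0,0,0,0,255,0,0,0,0,0,0,255])

```text
t: 17.98
eef_pos: [0.5325, -0.2044, 0.0872]
eef_rot: [0.643, 0.766, -0.0, -0.0]
force: [-1.0, 0.9, -0.5]
width: 0.0001
grasp_force: 0.7
```

Call:
play_rows(series=[0,1,0,0,0,0,255,0,1,0,0,0,0,255,0,0,0,0,0,0,255])

```text
t: 18.35
eef_pos: [0.5345, -0.204, 0.0873]
eef_rot: [0.643, 0.766, 0.0, -0.0]
force: [-2.7, 2.1, 0.3]
width: 0.0001
grasp_force: 0.9
```

Call:
play_rows(series=[0,1,0,0,0,0,255,0,1,0,0,0,0,255,0,0,0,0,0,0,255])

```text
t: 18.73
eef_pos: [0.5365, -0.2037, 0.0873]
eef_rot: [0.643, 0.766, 0.0, 0.0]
force: [-1.9, 1.4, 0.1]
width: 0.0003
grasp_force: 0.9
```

Call:
play_rows(series=[0,1,0,0,0,0,255,0,0,0,0,0,0,255])

```text
t: 18.98
eef_pos: [0.5374, -0.2035, 0.0873]
eef_rot: [0.643, 0.766, 0.0, 0.0]
force: [-2.3, 2.1, -0.1]
width: 0.0001
grasp_force: 1.0
```

Call:
play_rows(series=[0,1,0,0,0,0,255,0,0,0,0,0,0,255])

```text
t: 19.23
eef_pos: [0.5384, -0.2034, 0.0873]
eef_rot: [0.643, 0.766, 0.0, 0.0]
force: [-2.1, 1.8, -0.9]
width: 0.0001
grasp_force: 1.0
```

Call:
play_rows(series=[0,1,0,0,0,0,255,0,0,0,0,0,0,255])

```text
t: 19.48
eef_pos: [0.5394, -0.2032, 0.0873]
eef_rot: [0.643, 0.766, 0.0, -0.0]
force: [-2.1, 1.6, 1.0]
width: -0.0001
grasp_force: 1.0
```

Call:
play_rows(series=[0,1,0,0,0,0,255,0,0,0,0,0,0,255])

```text
t: 19.73
eef_pos: [0.5404, -0.203, 0.0873]
eef_rot: [0.643, 0.766, -0.0, -0.0]
force: [-2.3, 1.7, 0.5]
width: -0.0001
grasp_force: 1.0
```

Call:
play_rows(series=[0,1,0,0,0,0,255,0,0,0,0,0,0,255])

```text
t: 19.98
eef_pos: [0.5414, -0.2029, 0.0873]
eef_rot: [0.643, 0.766, 0.0, 0.0]
force: [-1.1, 2.0, 1.1]
width: -0.0001
grasp_force: 1.1
```

Call:
play_rows(series=[0,1,0,0,0,0,255,0,0,0,0,0,0,255])

```text
t: 20.23
eef_pos: [0.5424, -0.2027, 0.0873]
eef_rot: [0.643, 0.766, 0.0, 0.0]
force: [-3.0, 1.1, 0.2]
width: -0.0002
grasp_force: 1.1
```

Call:
play_rows(series=[0,1,0,0,0,0,255,0,0,0,0,0,0,255])

```text
t: 20.48
eef_pos: [0.5433, -0.2025, 0.0873]
eef_rot: [0.643, 0.766, -0.0, -0.0]
force: [-1.6, 1.9, -0.3]
width: -0.0
grasp_force: 1.3
```

Call:
play_rows(series=[0,1,0,0,0,0,255,0,0,0,0,0,0,255])

```text
t: 20.72
eef_pos: [0.5438, -0.2023, 0.0872]
eef_rot: [0.643, 0.766, -0.0, -0.0]
force: [-6.0, 2.1, 1.9]
width: -0.0002
grasp_force: 3.1
```

The right lever stopped dead early, so it is the sound one. I'll press slightly more, hold and release.

Call:
play_rows(series=[0,1,0,0,0,0,255,0,0.5,0,0,0,0,255,0,0,0,0,0,0,255])

```text
t: 21.1
eef_pos: [0.5445, -0.202, 0.0871]
eef_rot: [0.643, 0.765, -0.001, -0.001]
force: [-10.7, 2.4, 4.9]
width: 0.0
grasp_force: 5.8
```

Call:
play_rows(series=[0,0,0,0,0,0,255,0,0,0,0,0,0,255,0,0,0,0,0,0,255,0,0,0,0,0,0,255,0,0,0,0,0,0,255,0,0,0,0,0,0,255,0,0,0,0,0,0,255,0,0,0,0,0,0,255])

```text
t: 22.1
eef_pos: [0.5445, -0.202, 0.0871]
eef_rot: [0.644, 0.765, -0.001, -0.001]
force: [-11.0, 2.4, 4.4]
width: 0.0001
grasp_force: 5.8
```

Call:
play_rows(series=[0,-5,0,0,0,0,255,0,-10,0,0,0,0,255,0,-10,0,0,0,0,255,0,-10,0,0,0,0,255,0,-10,0,0,0,0,255,0,-5,0,0,0,0,255,0,0,0,0,0,0,255,0,0,0,0,0,0,255])

```text
t: 23.1
eef_pos: [0.4967, -0.2107, 0.0873]
eef_rot: [0.643, 0.766, 0.0, 0.0]
force: [0.6, -0.1, -0.9]
width: 0.0001
grasp_force: 0.0
```

Call:
play_rows(series=[0,0,-48,0,0,0,255,0,0,-48,0,0,0,255,0,0,-48,0,0,0.09,255,45,12,0,0,0,0,255,45,13,0,0,0,0,255,44,13,0,0,0,0,255,44,12,0,0,0,0,255,0,0,0,0,0,0,255])

```text
t: 24.1
eef_pos: [0.5321, -0.0265, 0.2312]
eef_rot: [0.676, 0.737, 0.0, -0.0]
force: [0.2, 0.6, -0.7]
width: 0.0003
grasp_force: 0.0
```

Call:
play_rows(series=[0,0,0,0,0,0,255])

```text
t: 24.22
eef_pos: [0.5316, -0.0292, 0.2312]
eef_rot: [0.677, 0.736, -0.0, 0.0]
force: [-0.3, -0.7, -1.0]
width: 0.0003
grasp_force: 0.0
```

```bash
python3 - <<'E'
from h import *
s=robot.read_state();print(s["eef_pos"],R.from_quat(s["eef_rot"]).as_matrix().round(3))
cv2.imwrite("pics/w3.png",robot.read_camera("wrist")[:,:,::-1])
E
```

```text
[ 0.53164498 -0.02923772  0.23121925] [[-0.084  0.997 -0.   ]
 [ 0.997  0.084 -0.   ]
 [-0.    -0.    -1.   ]]
```

View pics/w3.png

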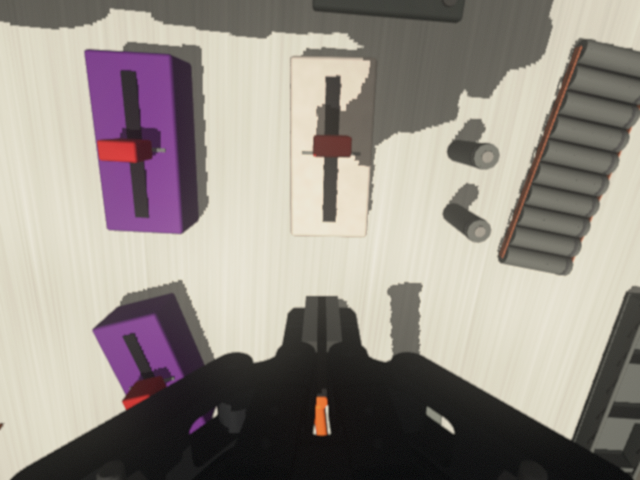

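The wrist view shows the white block aligned with the tool, with the red pointer at the slot middle (333,146), about 60 mm ahead and 9 mm to the side. I'll descend behind it and push left.

Call:
play_rows(series=[20,9,0,0,0,0,255,0,0,45,0,0,0,255,0,0,45,0,0,0,255,0,0,45,0,0,0,255,0,0,30,0,0,0,255,0,0,6,0,0,0,255,0,0,0,0,0,0,255,0,0,0,0,0,0,255])

```text
t: 25.28
eef_pos: [0.5398, -0.0087, 0.0617]
eef_rot: [0.677, 0.736, 0.001, 0.001]
force: [0.9, -0.7, -0.1]
width: 0.0002
grasp_force: 0.0
```

Call:
play_rows(series=[5,0,0,0,0,0,255,5,0,0,0,0,0,255,5,0,0,0,0,0,255,4,0,0,0,0,0,255,4,0,0,0,0,0,255,4,0,0,0,0,0,255,4,0,0,0,0,0,255,0,0,0,0,0,0,255])

```text
t: 26.28
eef_pos: [0.5363, 0.0227, 0.0603]
eef_rot: [0.677, 0.736, 0.0, -0.0]
force: [-0.1, 0.6, 0.2]
width: -0.0002
grasp_force: 0.0
```

Call:
play_rows(series=[4,0,0,0,0,0,255,4,0,0,0,0,0,255,4,0,0,0,0,0,255,4,0,0,0,0,0,255,4,0,0,0,0,0,255,2,0,0,0,0,0,255,0,0,0,0,0,0,255])

```text
t: 27.15
eef_pos: [0.5343, 0.0446, 0.0603]
eef_rot: [0.677, 0.736, -0.0, -0.0]
force: [-0.6, 0.6, -0.9]
width: 0.0002
grasp_force: 0.0
```

Call:
play_rows(series=[1,0,0,0,0,0,255,1,0,0,0,0,0,255,0,0,0,0,0,0,255])

```text
t: 27.52
eef_pos: [0.5342, 0.0463, 0.0602]
eef_rot: [0.677, 0.736, -0.0, -0.0]
force: [-1.2, -0.8, -0.3]
width: 0.0001
grasp_force: 0.6
```

Call:
play_rows(series=[1,0,0,0,0,0,255,1,0,0,0,0,0,255,0,0,0,0,0,0,255])

```text
t: 27.9
eef_pos: [0.5342, 0.0466, 0.0603]
eef_rot: [0.678, 0.735, -0.001, 0.001]
force: [0.7, -15.0, 1.7]
width: -0.0
grasp_force: 7.5
```

The pointer has hit a firm stop. I'll back off, rise and check.

Call:
play_rows(series=[-6,0,0,0,0,0,255,-10,0,0,0,0,0,255,-10,0,0,0,0,0,255,-10,0,0,0,0,0,255,0,0,-50,0,0,0,255,0,0,-60,0,0,0,255,0,0,-60,0,0,0,255,0,0,0,0,0,0,255])

```text
t: 28.9
eef_pos: [0.5392, 0.012, 0.2349]
eef_rot: [0.677, 0.736, 0.003, 0.003]
force: [1.0, -0.0, -1.0]
width: 0.0003
grasp_force: 0.0
```

```bash
python3 - <<'E'
from h import *
s=robot.read_state();print(s["eef_pos"],s["force"])
a=robot.read_camera("scene")[:,:,::-1];b=robot.read_camera("wrist")[:,:,::-1]
cv2.imwrite("pics/f.png",np.hstack([cv2.resize(a[175:365,150:480],(430,400)),cv2.resize(b[:300],(370,400))]))
E
```

```text
[0.53922357 0.01203597 0.23486177] [ 0.9999141  -0.02533809 -0.9687617 ]
```

View pics/f.png

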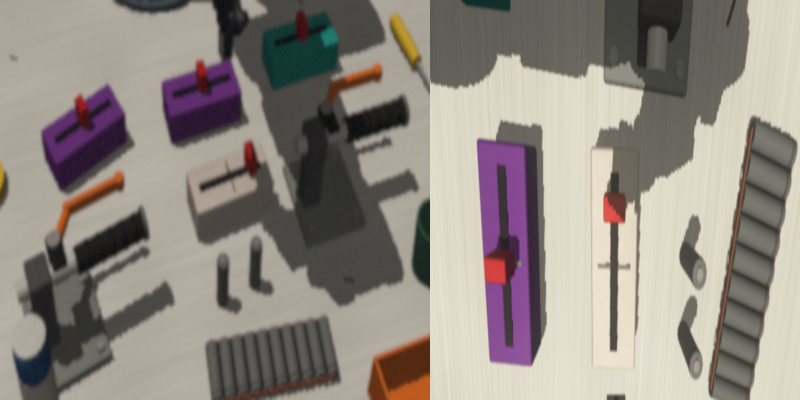

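In the scene and wrist views, the pointer is at the left end of its slot (wrist crop (614,207)), both levers are out, and nothing loose has moved.

```bash
python3 -c "
from workcell import robot
print(robot.hand_in())"
```

```text
the job is handed in; nothing more can be done
None
```

Job handed in: I pressed, held and released both levers; the left went in to its bar (worn), the right stopped short, and the red pointer is pushed to its left-hand stop; the judge's result was not shown.

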